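# Set the preset code on a three-wheel thumbwheel bank and load it

## Robot

A 6-joint arm with a two-finger parallel gripper is mounted at the origin on the work surface; the furniture and walls round the work are solid. World frame = base frame: x ahead of the robot, y to its left, z up, the work surface at z = 0. Lengths are in m, angles in rad, forces in N, time in s.
With the tool pointing down it reaches from about 0.3 to 0.775 m from the base axis. Payload 14.6 kg.
Tool frame: the origin (TCP) lies where the fingers leave the gripper's body, on its centre line; the fingertips stand 97 mm ahead of it and the grasp point (between the pads) lies 78 mm ahead of it; z points along the fingers, y is the line along which they close (so a half turn about z gives the same grasp; the last joint's range is limited). The gripper opens to 94 mm and grips with 3 to 60 N. Pads are 16 mm wide; open, the fingers measure 119 mm over their backs; the gripper's body (75 mm by 177 mm) begins 78 mm behind the grasp point.
Start: joints at [-1.217, 0.3, 1.521, -0, 1.321, -0.067], TCP at [0.225, -0.502, 0.303] pointing down, gripper open.
Joint ranges: [-3.03, 3.03], [-0.79, 2.21], [0.23, 2.52], [-1.04, 4.18], [0, 3.07], [-2.55, 2.55]. Speed limits (rad/s): [2.22, 2.22, 2.57, 3.14, 3.14, 3.14].

## Interface

Orientations are given as a unit quaternion [w, x, y, z].
In Python, from bench import ctrl, move_gripper, viewer, sensors gives the robot as it stands. Calls block until the motion is done:
- ctrl.movep(position, orientation): joint-space move of the TCP to a pose.
- ctrl.movel(position, attitude=None, speed=0.15, stop_force=None): straight line of the TCP; attitude=None keeps the orientation; speed is the mean speed in m/s. With stop_force (N) it stops when the force on the tool has changed by that much, and returns True; else False.
- ctrl.goto_joints(angles): joint-space move.
- move_gripper(opening, grasp_force=None): opening from 0.0 (shut) to 1.0 (fully open); grasp_force is the grip in N (None keeps the last); returns when the fingers have stopped.
- ctrl.sleep(seconds).
- ctrl.ik(position, orientation): joint angles nearest the present ones, or None.
- viewer.read_camera(name): name is "scene" or "side" or "wrist"; returns the picture (480x640x3 uint8, blue, green, red); there is no depth.
- viewer.calibration(name): a dict with "camera_matrix" (3x3 intrinsics, pixels), "k1" (the pictures are not rectified: a ray, as slopes to the right and down, at radius r is drawn at 1 + k1 r^2 times it, then the intrinsics apply), "extrinsics" (4x4, takes a point from world to camera coordinates). Camera axes: x right, y down, z forward; pixel columns grow to the right and rows downward; lengths in m; the calibration is good to about 2 mm. A picture is of the moment at which its call begins: read the wrist's pose just before it. calibration takes no time and is no camera call; for the wrist camera it gives the pose at the moment of the call.
A pose or a line that the arm cannot do raises ctrl.PlanningError and nothing moves.
- ctrl.sign_off(): hands the job in; it is judged then, once.
Trained networks look in the newest picture that a camera, given by its name, has taken for a name from the list of things; names that differ only in an ending like _2 or _b are one class to them, and where a whole thing is asked for, a point or a joint stands for the part that bears it (a point fixed in the world has none). Each returns a list of dicts, best first, with "score" (0 to 1); they miss things now and then, are a little off and sometimes report something else, mostly with a low value. They report only what shows in the picture. A call takes as long as a camera call. They do not tell look-alikes from the thing itself.
- viewer.search_frame(thing, camera): "point" ([x, y, z] in m, in the coordinates of the camera as it stood for that picture, good to about 4 mm: the middle of the surface that is visible of it).
Readings, each from a call of its own:
- sensors.read_time_s(): time.
- sensors.read_q(): joint angles.
- sensors.read_joint_velocities(): joint speeds.
- sensors.read_joint_torque(): joint torques, N m.
- sensors.read_eef_pos(): TCP position.
- sensors.read_eef_rot(): TCP orientation.
- sensors.read_force(): force on the tool from outside, world axes, zero at the start.
- sensors.read_moment(): the same for the moment, N m.
- sensors.read_finger_gap(): opening from 0.0 (shut) to 1.0 (fully open).
- sensors.read_grip_force(): force on a finger pad.
Only numpy, scipy, OpenCV 4.12 (cv2) and the standard library are available. Lean on these libraries where they do the work, as an engineer would, in place of code of your own. Each camera call takes 0.05 s, during which the arm holds its last target. There are 200 camera calls.

## Task

Set the thumbwheel bank on the bench to the code three, five, two: turn the left, middle and right wheel (as seen from the robot) until they show 3, 5 and 2 dots straight up between their index marks, pressing each wheel gently, only as firmly as it takes to turn it. Then press the load button beside the wheels right down to enter the code, let go, and leave the wheels at that code and the things round the bank where they are.

Things in the scene. Friction and masses are not known exactly. Their poses are not given: they have to be found in the camera images.
- bank: grey metal housing screwed to the table, 100 mm deep (its x), 180 wide (y), 56 high, flat aluminium cover; foot plate 140 x 160 x 4 mm. Origin mid-underside on the table; x to its back (away from the robot), y to its left, z up. Three black ribbed wheels, 22 mm radius, 20 mm wide, axles level along y, 40 mm apart, rise through windows (50 x 25 mm) in the cover; load button right of them
- window_left (a point): point on the cover's top (56 mm above the table), mid-window, straight above the left wheel's axle; axes as the bank's. The wheel's crown (its highest point) stands 7 to 17 mm above this point, differently for each wheel and each time, and is not measured: feel for it
- window_middle (a point): the same for the middle wheel. Each wheel sits on an upright spring: 4 N per mm pressed (after 1 N), 8 mm of travel, then a hard stop; over 20 N on a wheel (press and drag together) damages it
- window_right (a point): the same for the right wheel. To turn a wheel, press shut fingertips on its crown with 7 to 12 N and draw them along the bank's x; with less press they slip. The crown stays in place, so a stroke can be no longer than the tips' flat (about 19 mm): lift and repeat
- wheel_left (a joint): turn of the left wheel, rad. White dots on its rim like a die, 1 to 6, a sixth of a turn apart, thin lines between: at 0 one dot is straight up, 1.047 two, 2.094 three, 3.142 four, 4.189 five, 5.236 six. Grows as the crown is drawn towards the robot (bank's -x); stops at -0.35 and 5.59
- wheel_middle (a joint): the same for the middle wheel. The wheels have no clicks, are stiff (0.06 N m, 2.7 N at the rim) and stay where they are left; the rim moves with the fingertips, 22 mm per rad, less some slip
- wheel_right (a joint): the same for the right wheel
- load_top (a point): middle of the top face of the load button, a round steel push button of 26 mm diameter in a black collar on the cover, right of the wheels, 22 mm above the cover
- load (a joint): how far the load button is pressed, m: 0 up, 0.006 right down (about 5 N); springs back when let go
- screw_cup: bystander: open metal cup, 73 mm across, 62 mm high, loose, right of the bank; origin under its middle
- tape: bystander: yellow tape measure, 37 x 97 x 66 mm, loose, left of the bank; origin under its middle
- offcut: bystander: flat wooden offcut, 50 x 90 x 20 mm, loose, left of the bank; origin under its middle
- pencil: bystander: pencil, 181 mm long, 8 mm thick, loose, lying behind the bank; origin under its middle
- caliper: bystander: steel sliding caliper, 200 mm long, 69 mm wide, 14 mm thick, loose, lying behind the bank; origin under its middle
Not all that is in view belongs to the job. What is shaped like the bank but orange is not meant.

How it is judged:
On the way, in this order (a step that is already met when the one before it is completed fails the run):
1. the left, middle and right wheel show 3, 5 and 2 dots upward (each within 0.2 rad) (value of joint wheel_left between 1.894 and 2.294 rad and value of joint wheel_middle between 3.989 and 4.389 rad and value of joint wheel_right between 0.847 and 1.247 rad), for 0.3 s.
2. with the wheels at the code, the load button is pressed right down (at least 4.5 of its 6 mm) (all of step 1 and value of joint load above 0.0045 m), for 0.1 s.
At the end, for the whole second after the job is handed in: The wheels stand at 3, 5 and 2 dots (joint values 2.094, 4.189 and 1.047 rad, each within 0.2 rad), at rest, and the load button is up again (less than 1.5 mm down) (all of step 1 and velocity of joint wheel_left between -0.05 and 0.05 rad/s and velocity of joint wheel_middle between -0.05 and 0.05 rad/s and velocity of joint wheel_right between -0.05 and 0.05 rad/s and value of joint load below 0.0015 m); the robot touches nothing.
It fails at once if a wheel is pressed with more than 20 N (contact force between any of the arm, the fingers and wheel_left above 20 N or contact force between any of the arm, the fingers and wheel_middle above 20 N or contact force between any of the arm, the fingers and wheel_right above 20 N).
It fails at once if one of the things round the bank is shoved more than 20 mm (distance of any of screw_cup, tape, offcut, pencil, caliper from where it was at the start of the episode above 0.02 m).
It also fails if it takes over 64 s, if anything falls off the work surface, if the arm or the gripper's body presses on something with over 40 N, if the wrist force passes 120 N, or if a joint passes its speed limit or range.

## Working session

There is one attempt and no reset: what is moved stays moved. The work goes in short steps, each a Python script; the robot and the scene stay as the last script left them, time stands still between calls to the robot, and variables do not carry over. Pictures are saved under pics/ and viewed, at most 10 in all, crops included, and the job is handed in when it is done.

```bash
mkdir -p pics; ls; cat > h.py <<'E'
import numpy as np, cv2
from bench import ctrl, move_gripper, viewer, sensors
def w(cal,p):
    E=np.array(cal["extrinsics"]); return (np.linalg.inv(E)@np.r_[p,1])[:3]
def proj(cal,P):
    E=np.array(cal["extrinsics"]);K=np.array(cal["camera_matrix"]);p=(E@np.r_[P,1])[:3];s=p[:2]/p[2]
    s=s*(1+cal["k1"]*(s@s)); return K[:2,:2]@s+K[:2,2]
def ray(cal,uv,z):
    E=np.array(cal["extrinsics"]);K=np.array(cal["camera_matrix"])
    d=np.linalg.solve(K,np.r_[uv,1.])[:2]; s=d.copy()
    for _ in range(20): s=d/(1+cal["k1"]*(s@s))
    I=np.linalg.inv(E); o=I[:3,3]; v=I[:3,:3]@np.r_[s,1]; return o+v*(z-o[2])/v[2]
E
python3 - <<'E'
from h import *
for c in ["scene","side"]:
    im=viewer.read_camera(c); cv2.imwrite(f"pics/{c}0.png",im); cal=viewer.calibration(c)
    for t in ["bank","wheel_left","wheel_middle","wheel_right","load_top","load","screw_cup","tape","offcut","pencil","caliper","window_left"]:
        for r in viewer.search_frame(t,c)[:4]:
            P=w(cal,r["point"]); print(c,t,round(r["score"],2),P.round(3),proj(cal,P).round())
print(sensors.read_time_s(), sensors.read_eef_rot())
E
```

```text
pics
scene bank 0.78 [ 0.302 -0.123  0.053] [451. 215.]
scene bank 0.62 [0.52  0.034 0.056] [317. 233.]
scene wheel_left 0.69 [0.555 0.073 0.066] [291. 237.]
scene wheel_middle 0.48 [0.548 0.032 0.069] [304. 224.]
scene wheel_right 0.65 [ 0.541 -0.003  0.062] [316. 216.]
scene load_top 0.69 [ 0.28  -0.209  0.077] [474. 183.]
scene load_top 0.57 [0.518 0.204 0.048] [276. 301.]
scene load_top 0.49 [ 0.53  -0.046  0.078] [330. 198.]
scene screw_cup 0.58 [ 0.529 -0.141  0.044] [348. 184.]
scene tape 0.59 [0.516 0.203 0.048] [277. 300.]
scene offcut 0.7 [0.651 0.176 0.023] [220. 275.]
scene offcut 0.36 [0.52  0.035 0.056] [317. 233.]
scene pencil 0.68 [ 0.648 -0.003  0.006] [270. 222.]
scene pencil 0.32 [ 0.532 -0.045  0.078] [329. 198.]
scene caliper 0.57 [ 0.703 -0.001  0.009] [247. 214.]
scene window_left 0.66 [0.521 0.037 0.056] [316. 234.]
scene window_left 0.65 [ 0.3   -0.128  0.056] [453. 212.]
side bank 0.74 [0.521 0.171 0.039] [313. 229.]
side bank 0.69 [ 0.554 -0.044  0.055] [329. 275.]
side bank 0.59 [ 0.317 -0.191  0.048] [199. 327.]
side wheel_left 0.5 [0.567 0.06  0.061] [33
[... 327 characters left out ...]
.]
side load 0.44 [ 0.531 -0.06   0.077] [318. 271.]
side screw_cup 0.7 [ 0.534 -0.146  0.039] [320. 314.]
side screw_cup 0.56 [ 0.553 -0.042  0.054] [329. 275.]
side tape 0.8 [0.521 0.171 0.039] [312. 229.]
side tape 0.27 [ 0.534 -0.151  0.041] [320. 315.]
side offcut 0.9 [0.66  0.153 0.017] [368. 240.]
side pencil 0.46 [ 0.644 -0.023  0.003] [370. 288.]
side caliper 0.67 [ 0.696 -0.017  0.008] [393. 285.]
side caliper 0.24 [ 0.532 -0.062  0.077] [318. 271.]
side window_left 0.78 [ 0.319 -0.191  0.046] [200. 328.]
side window_left 0.76 [ 0.555 -0.044  0.054] [330. 275.]
side window_left 0.4 [0.655 0.153 0.017] [366. 240.]
1.3 [-1.05620668e-05  9.77949688e-01  2.08840625e-01  2.82280713e-06]
```

View pics/scene0.png

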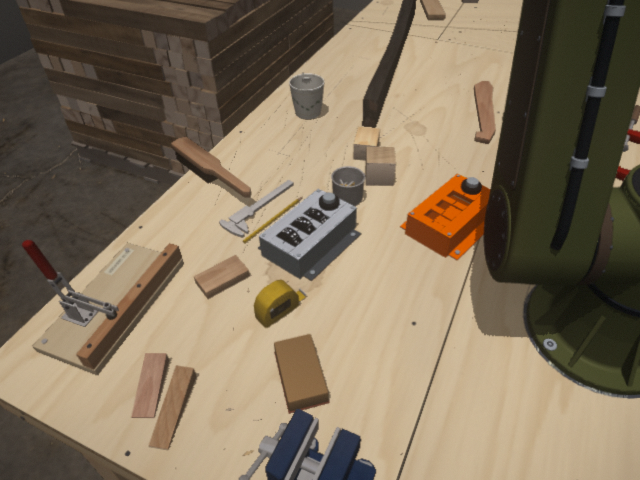

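View pics/side0.png

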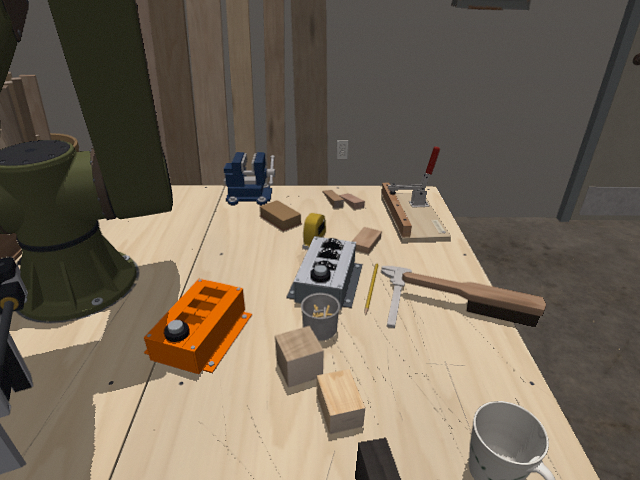

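Grey bank at scene (308,230), side (325,270) is the one described. The look-alike is the orange one at scene (450,212), side (197,325). I choose the grey one and check it close up from the wrist.

```bash
cat >> h.py <<'E'
def down(th): return np.array([0,np.cos(th/2),np.sin(th/2),0])
E
python3 - <<'E'
from h import *
psi=-0.18
for s in (1,-1):
    q=ctrl.ik([0.5,0.02,0.33],down(psi+s*np.pi/2)); print(s,None if q is None else np.round(q,2))
E0=viewer.calibration("wrist")["extrinsics"]; I=np.linalg.inv(E0)
print(I.round(3), sensors.read_eef_pos())
move_gripper(0.0)
q=[ctrl.ik([0.5,0.02,0.33],down(psi+s*np.pi/2)) for s in (1,-1)]
s=(1,-1)[int(np.argmin([9 if x is None else abs(x[5]) for x in q]))]
ctrl.movep([0.5,0.02,0.33],down(psi+s*np.pi/2)); print("s",s)
cal=viewer.calibration("wrist"); im=viewer.read_camera("wrist"); cv2.imwrite("pics/w1.png",im)
print(np.linalg.inv(cal["extrinsics"]).round(3))
for t in ["bank","wheel_left","wheel_middle","wheel_right","load_top"]:
    for r in viewer.search_frame(t,"wrist")[:4]:
        P=w(cal,r["point"]); print(t,round(r["score"],2),P.round(3),proj(cal,P).round())
print(sensors.read_time_s())
E
```

```text
1 [-0.03  0.17  1.62 -0.    1.35  0.15]
-1 None
[[ 0.409 -0.879 -0.245  0.296]
 [-0.913 -0.393 -0.11  -0.47 ]
 [ 0.001  0.268 -0.963  0.385]
 [ 0.     0.     0.     1.   ]] [ 0.22467052 -0.50201121  0.30263895]
s 1
[[ 0.984 -0.173 -0.049  0.514]
 [-0.18  -0.948 -0.264  0.096]
 [-0.     0.269 -0.963  0.412]
 [ 0.     0.     0.     1.   ]]
bank 0.77 [0.537 0.021 0.058] [358. 218.]
bank 0.64 [ 0.306 -0.106  0.053] [148. 381.]
wheel_left 0.73 [0.562 0.064 0.077] [383. 164.]
wheel_middle 0.87 [0.552 0.027 0.065] [376. 210.]
wheel_right 0.61 [ 0.538 -0.007  0.056] [364. 248.]
load_top 0.61 [ 0.534 -0.049  0.081] [369. 303.]
load_top 0.44 [ 0.29  -0.205  0.072] [156. 474.]
5.1333
```

View pics/w1.png

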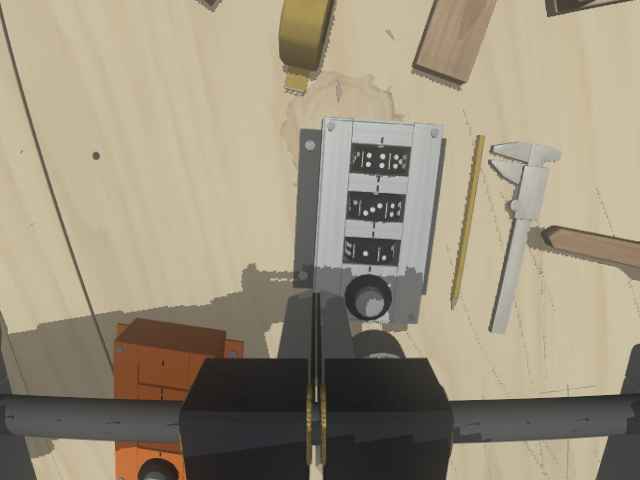

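The picture shows the grey bank with three wheels at (380,160), (376,208), (371,251) and the load button at (370,298). The orange one is lower left. A closer picture will give the yaw, dots and position.

```bash
python3 - <<'E'
from h import *
ctrl.movep([0.545,-0.03,0.26],down(-0.18+np.pi/2))
ctrl.sleep(0.3)
cal=viewer.calibration("wrist"); im=viewer.read_camera("wrist"); cv2.imwrite("pics/w2f.png",im)
np.save("cal2.npy",cal,allow_pickle=True)
for t in ["bank","wheel_left","wheel_middle","wheel_right","load_top"]:
    for r in viewer.search_frame(t,"wrist")[:2]:
        P=w(cal,r["point"]); print(t,round(r["score"],2),P.round(3),proj(cal,P).round())
c=im[0:300,200:500]; cv2.imwrite("pics/w2.png",cv2.resize(c,(600,600),interpolation=cv2.INTER_CUBIC))
E
```

```text
bank 0.95 [ 0.333 -0.113  0.042] [ 88. 380.]
bank 0.87 [0.549 0.02  0.059] [309. 178.]
wheel_left 0.66 [0.563 0.06  0.076] [319. 113.]
wheel_left 0.63 [0.502 0.148 0.001] [217.  16.]
wheel_middle 0.75 [0.558 0.022 0.067] [321. 173.]
wheel_right 0.84 [ 0.544 -0.009  0.056] [309. 220.]
wheel_right 0.47 [0.546 0.016 0.052] [306. 184.]
load_top 0.77 [ 0.535 -0.046  0.079] [305. 283.]
```

View pics/w2.png

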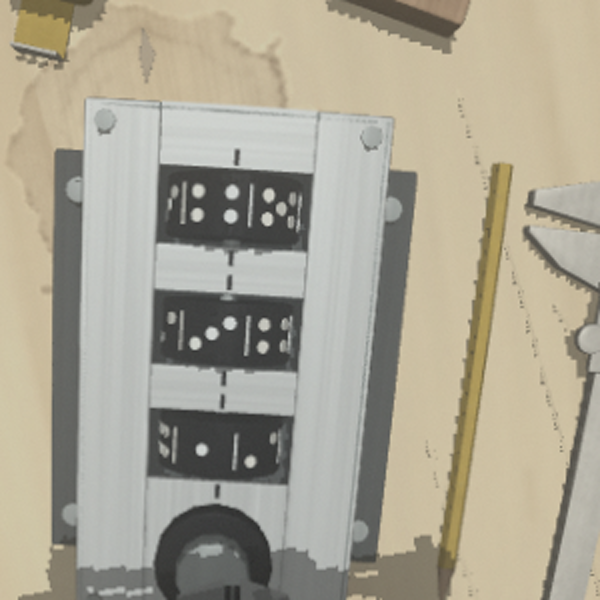

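Left shows 4, about 0.27 past; middle 3, about 0.2 past; right 1, about 0.26 past (pose 0 = one dot up). The index marks run from crop (237,157) to (217,491), which gives the axis line.

```bash
python3 - <<'E'
from h import *
cal=np.load("cal2.npy",allow_pickle=True).item()
f=lambda u,v,z=.056: ray(cal,[200+u/2,v/2],z)
M=np.array([f(*p) for p in [(237,157),(230,257),(229,281),(224,380),(222,401),(217,491)]])
print(M.round(4))
d=np.polyfit(M[:,1],M[:,0],1); psi=-np.arctan(d[0]); print("psi marks",psi)
e=np.array([f(*p) for p in [(86,98),(394,118),(78,560),(349,575),(160,100),(318,112),(290,575)]]);print(e.round(4))
print("edges",-np.arctan((e[0]-e[2])[0]/(e[0]-e[2])[1]),-np.arctan((e[1]-e[3])[0]/(e[1]-e[3])[1]),np.arctan2(*(e[1]-e[0])[[1,0]]),np.linalg.norm(e[1]-e[0]))
W=[[(168,168),(312,176),(303,250),(158,243)],[(160,290),(300,300),(295,372),(153,362)],[(153,408),(290,420),(285,485),(148,476)]]
c=np.array([np.mean([f(*p) for p in q],0) for q in W]); print(c.round(4))
print(np.linalg.norm(c[0]-c[1]),np.linalg.norm(c[1]-c[2]),"psi",-np.arctan((c[0]-c[2])[0]/(c[0]-c[2])[1]))
E
```

```text
[[ 0.567   0.0821  0.056 ]
 [ 0.5591  0.0514  0.056 ]
 [ 0.5574  0.0437  0.056 ]
 [ 0.5498  0.0115  0.056 ]
 [ 0.5478  0.0045  0.056 ]
 [ 0.5403 -0.0268  0.056 ]]
psi marks -0.23974244800498698
[[ 0.5227  0.1088  0.056 ]
 [ 0.619   0.0853  0.056 ]
 [ 0.4857 -0.0433  0.056 ]
 [ 0.582  -0.0667  0.056 ]
 [ 0.5459  0.1038  0.056 ]
 [ 0.5951  0.0912  0.056 ]
 [ 0.5607 -0.0628  0.056 ]]
edges -0.23864415129055674 -0.2388751313443662 -0.23996241744809857 0.09910045081637578
[[ 0.5636  0.066   0.056 ]
 [ 0.5538  0.0275  0.056 ]
 [ 0.5439 -0.0115  0.056 ]]
0.03970407389617577 0.040271461469089276 psi -0.2491425226104061
```

```bash
cat >> h.py <<'E'
PSI=-0.24; Q=down(PSI+np.pi/2); BX=np.array([np.cos(PSI),np.sin(PSI),0]); BY=np.array([-np.sin(PSI),np.cos(PSI),0])
WIN=dict(left=[.56305,.06675,0],middle=[.5536,.0276,0],right=[.54405,-.01115,0])
L=0.097
def fz(): return np.mean([sensors.read_force() for _ in range(3)],0)
def stroke(name,d,crown=None,target=9.5):
    """draw crown by d (m) along bank x; returns felt crown z"""
    p=np.array(WIN[name])-BX*d/2; top=(crown or .0735)+.004
    at=lambda z,o=0: p+BX*o+[0,0,z+L]
    ctrl.movel(at(top+.012),Q,speed=.12); f0=fz()
    ctrl.movel(at(top),speed=.06)
    if not ctrl.movel(at(.058),speed=.012,stop_force=4): print("no contact"); return None
    z=sensors.read_eef_pos()[2]-L; F=fz()-f0; cz=z+max(F[2]-1,0)/4000
    for _ in range(4):
        if abs(F[2]-target)<.7: break
        z-=np.clip((target-F[2])/4000,-.0012,.0012)
        ctrl.movel(at(z),speed=.01); F=fz()-f0
    ctrl.movel(at(z,d/2),speed=.03); F1=fz()-f0
    ctrl.movel(at(z,d),speed=.03); F2=fz()-f0
    ctrl.movel(at(cz+.018,d),speed=.1)
    print(name,"crown",round(cz,4),"press z",round(z,4),"F",F.round(1),F1.round(1),F2.round(1),"t",sensors.read_time_s())
    return cz
E
python3 - <<'E'
from h import *
ctrl.movep(np.array(WIN["left"])-BX*.0075+[0,0,.1+L],Q)
stroke("left",.0147)
E
```

```text
left crown 0.0715 press z 0.0687 F [-3.8 -1.   8.9] [-0.8 -2.  10.2] [ 0.2 -1.3  7.8] t 9.7833
```

```bash
cat >> h.py <<'E'
def look(fn):
    ctrl.movel(np.array([.545,-.03,.26]),down(-.18+np.pi/2),speed=.25); ctrl.sleep(.2)
    im=viewer.read_camera("wrist"); cv2.imwrite(fn,cv2.resize(im[60:260,250:370],(480,800)[:1]+(800,),interpolation=cv2.INTER_CUBIC)[:600] if 0 else cv2.resize(im[70:255,260:370],None,fx=3.2,fy=3.2,interpolation=cv2.INTER_CUBIC))
    print("t",sensors.read_time_s())
E
python3 - <<'E'
from h import *
stroke("middle",-.0145)
stroke("right",-.0145)
look("pics/a1.png")
E
```

```text
middle crown 0.0706 press z 0.0677 F [-1.9 -1.4  9.2] [ 1.2 -1.9 11. ] [ 0.  -0.8 10.2] t 13.35
right crown 0.0631 press z 0.0601 F [-1.4 -0.6  9.8] [-0.5 -1.5  9.3] [-0.7  0.3  9. ] t 17.2833
t 18.025
```

View pics/a1.png

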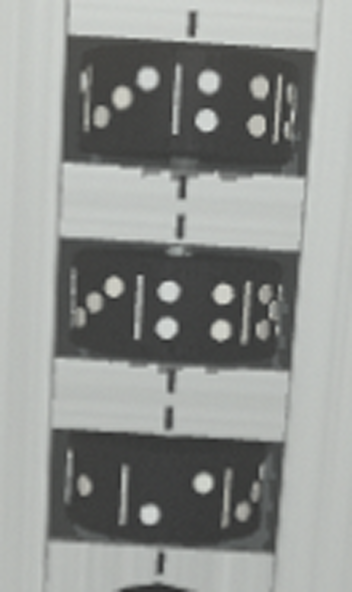

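Left is at about 2.72, middle about 2.965 and right about 0.92, so there is practically no slip. Remaining draws: left +13.8 mm, middle −27 mm, right −2.8 mm.

```bash
python3 - <<'E'
from h import *
stroke("right",-.0028,.0631)
stroke("middle",-.0135,.0706)
stroke("middle",-.0135,.0706)
stroke("left",.0138,.0715)
look("pics/a2.png")
E
```

```text
right crown 0.0638 press z 0.061 F [-2.1  1.3  9.6] [0.2 0.3 8.8] [ 1.9 -0.   8. ] t 21.0917
middle crown 0.071 press z 0.0679 F [0.2 0.3 9.3] [ 0.1 -0.2 10.4] [-0.2 -0.2  7.6] t 24.4417
middle crown 0.0707 press z 0.0677 F [-1.  -0.9  9.1] [ 0.6 -0.4  9.7] [0.1 0.  8.8] t 27.575
left crown 0.0717 press z 0.0688 F [-2.1  0.2  9.2] [-0.4 -0.6 10.4] [ 1.  -0.7  7.4] t 30.6833
t 31.575
```

View pics/a2.png

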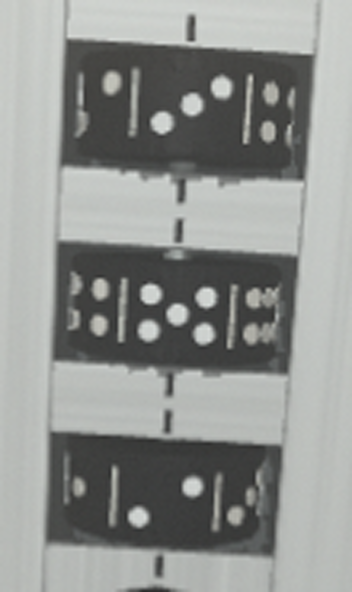

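All three wheels show the code, within about 0.05 rad. Now I press the button at (0.5345, −0.0487).

```bash
python3 - <<'E'
from h import *
p=np.array([.5345,-.0487,L])
ctrl.movel(p+[0,0,.12],Q,speed=.2); ctrl.movel(p+[0,0,.083],speed=.1)
f0=fz()
print(ctrl.movel(p+[0,0,.0695],speed=.012,stop_force=14)); ctrl.sleep(.3)
print("tip z",sensors.read_eef_pos()[2]-L,(fz()-f0).round(1))
ctrl.sleep(.2)
ctrl.movel(p+[0,0,.12],speed=.15)
look("pics/a3.png")
im=viewer.read_camera("wrist"); cv2.imwrite("pics/a3f.png",im)
E
```

```text
True
tip z 0.07241166850468445 [-3.  -0.2  7.9]
t 34.9167
```

View pics/a3f.png

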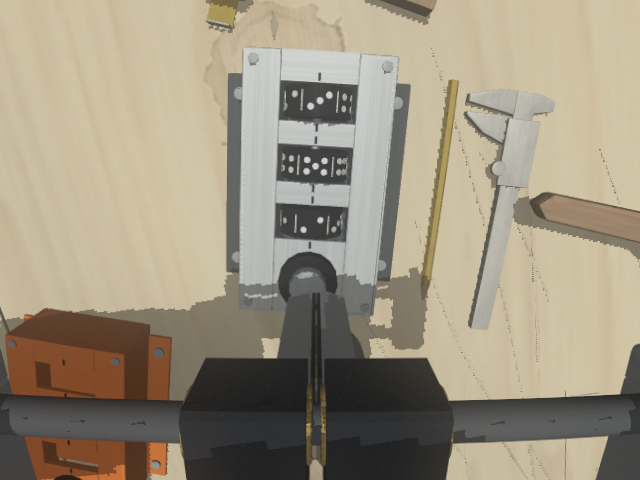

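The wheels read 3, 5, 2, at (318,100), (315,165) and (312,222), and nothing round the bank has shifted. The press ended at 7.9 N, so I repeat it more firmly to make sure of full travel, then hand in.

```bash
python3 - <<'E'
from h import *
p=np.array([.5345,-.0487,L])
ctrl.movel(p+[0,0,.12],Q,speed=.2); ctrl.movel(p+[0,0,.083],speed=.1)
f0=fz()
print(ctrl.movel(p+[0,0,.069],speed=.012,stop_force=25)); ctrl.sleep(.3)
print("tip z",sensors.read_eef_pos()[2]-L,(fz()-f0).round(1))
ctrl.movel(p+[0,0,.14],speed=.12); ctrl.sleep(.5)
print(sensors.read_time_s(), ctrl.sign_off())
E
```

```text
True
tip z 0.07235785001512132 [-5.   1.  10.4]
the job is handed in; nothing more can be done
38.3167 None
```

The wheels were last seen at 3, 5 and 2 dots (each within about 0.05 rad by eye), the load button was pressed to its stop and let go, and the job was handed in at 38.3 s with no verdict reported back.

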